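# Lock the sample carrier's gate with its ball-lock pin

### The job

Swing the sample carrier's gate bar shut so that its tongue lies in the blue clevis. Then take the quick-release pin from its holder with its red button squeezed in, push it down through clevis and tongue until its flange has pressed the brass spring collar all the way down, and let go so that the balls lock below the clevis and the pin stays down against the spring. Push gently, never hard against a stop (25 N is too much), and leave the vials and the bottle on the carrier where they stand.

Things in the scene. Friction and masses are not known exactly. Their poses are not given: they have to be found in the camera images.
- carrier: Fixed sample carrier: aluminium tray 160 x 290 x 12 mm with low white lips (top at 36 mm) at its back and sides, a hinge post at its front left corner and a blue clevis at its front right corner. Origin: centre of its underside, on the bench; x points away from the gate side, y along the shut gate bar towards the hinge, z up.
- clevis_axis (a point): Fixed point on the clevis's vertical hole axis, 12 mm above the bench. Clevis: two lugs 44 x 44 x 8 mm, 36 mm apart, joined at -y, each with an 18 mm through hole. It is clamped on an adjustable stem at a height that differs every time and is not reported: upper lug's top 82 to 106 mm above the bench, lower lug's underside 52 mm below that. Find it by feel.
- gate (a joint): Angle of the grey gate bar about its vertical hinge, rad: 0 shut, holes in line; grows as the free end swings out to the carrier's -x side; starts 0.40 to 0.75. Light friction (0.1 N m): it stays where left. The hard stop lies past shut, at -0.015 (tongue hole 3 mm too far in). The tapered pin nose, pushed down, draws a tongue up to 4 mm out of line into line.
- gate_hinge (a point): Point on the gate's vertical hinge axis, 67.5 mm above the bench. The bar runs from here to 157 mm, is 14 mm thick and spans heights 55 to 80 mm.
- gate_hole (a point): Centre of the 18 mm vertical hole in the steel tongue at the gate's free end, 190 mm from the hinge axis, 67.5 mm above the bench; moves with the gate; z up. The tongue is 36 mm wide and 8 mm thick and reaches from 156 to 212 mm from the hinge axis.
- gate_knob (a point): Top centre of the upright black knob on the gate bar, 85 mm from the hinge axis: 16 mm diameter, stands 33 mm above the bar. Moves with the gate.
- holder: Fixed grey block 60 x 60 mm, 74 mm tall, on two dark foot strips 84 mm long; a 25 mm vertical hole in its middle holds the pin loosely (about 4 mm play all round), the pin's flange resting on its top. Origin: centre of its underside, z up.
- pin: Ball-lock pin, about 0.15 kg, upright. Origin: centre of its nose tip; z up the shaft. Steel shaft 16 mm diameter, nose tapering to 8 mm over the lowest 8.5 mm; unless the button is in, two brass balls (along x) stick out to 23 mm across, 9 to 14 mm above the tip. Dark flange of 36 mm diameter at 70 to 75 mm, handle above it to 115 mm, thin wire eye on top to 126 mm.
- pin_tip (a point): Centre of the pin's nose tip (the pin's origin).
- pin_grip (a point): Mid handle on the pin's axis, 98 mm above the nose tip, 23 mm above the flange's top; axes as the pin's. Grip here, fingers closing along y: the handle is 20 mm in x, its rigid black side is at y = -12 mm, the red button on the +y side at +17 mm when out and +12 mm when fully in (then 24 mm wide with the pin's axis midway between the fingers).
- pin_button (a joint): How far the red button is pressed, m: 0 out, 0.005 fully in. Springs out with 4 N to 10 N (fully in). Fully in, the balls are flush with the shaft; they move 0.8 mm per mm of button and stop the pin at a hole while it is in by less than about 0.0035. A grip of 20 to 40 N keeps it fully in and the pin from slipping.
- collar (a joint): How far the brass spring collar on the upper lug (ring 34 mm outer, 24 mm inner diameter, 8 mm high when free) is pressed down, m: 0 free, 0.006 hard down, at about 9 N (stop at 12 to 16 N). Balls are clear below the lower lug only within about 1.5 mm of hard down; let go there, they lock and the collar stays about 0.004 down. An unlocked pin leaves it less than 0.003 down.
- vial_white: Brown vial with a white cap, 22 mm diameter, 48 mm tall, standing loose on the carrier behind the gate. Origin: centre of its underside.
- vial_orange: Brown vial with an orange cap, 22 mm diameter, 48 mm tall, standing loose on the carrier behind the gate. Origin: centre of its underside.
- bottle_green: White bottle with a green cap, 42 mm diameter, 78 mm tall, standing loose on the carrier behind the gate. Origin: centre of its underside.

How it is judged:
On the way, in this order (a step that is already met when the one before it is completed fails the run):
1. the gate is swung shut (value of joint gate below 0.03 rad), for 0.2 s.
2. the pin, its button held in, goes down through clevis and tongue (value of joint pin_button above 0.003 m and horizontal distance between pin_tip and gate_hole below 0.006 m and z of pin_tip in the frame of gate_hole below -0.012 m and value of joint gate below 0.03 rad), for 0.1 s.
At the end, for the whole second after the job is handed in: The gate is shut (under 0.03 rad); the pin is upright (within 0.1 rad) in the tongue's hole (axis within 5 mm, tip at least 22 mm below the tongue's middle), at rest, its button out (under 1.5 mm), and it holds the spring collar pressed by more than 3 mm by itself (value of joint collar above 0.003 m and value of joint gate below 0.03 rad and horizontal distance between pin_tip and gate_hole below 0.005 m and z of pin_tip in the frame of gate_hole below -0.022 m and angle between pin's own z axis and vertical below 0.1 rad and value of joint pin_button below 0.0015 m and linear speed of pin below 0.02 m/s); the robot touches nothing.
It fails at once if the pin is pushed against the carrier, its clevis or gate with more than 25 N (contact force between pin and carrier above 25 N).
It fails at once if the robot pushes the carrier, clevis or gate with more than 25 N (contact force between any of the fingers, the arm and carrier above 25 N).
It fails at once if a vial or the bottle on the carrier is shifted by more than 20 mm or tipped (distance of any of vial_white, vial_orange, bottle_green from where it was at the start of the episode above 0.02 m or angle between any of vial_white, vial_orange, bottle_green's own z axis and vertical above 0.4 rad).
It also fails if it takes over 69 s, if anything falls off the work surface, if the arm or the gripper's body presses on something with over 40 N, if the wrist force passes 120 N, or if a joint passes its speed limit or range.

### The arm

A 6-joint arm with a two-finger parallel gripper is mounted at the origin on the work surface; the furniture and walls round the work are solid. World frame = base frame: x ahead of the robot, y to its left, z up, the work surface at z = 0. Lengths are in m, angles in rad, forces in N, time in s.
With the tool pointing down it reaches from about 0.3 to 0.875 m from the base axis. Payload 6.4 kg.
Tool frame: the origin (TCP) lies midway between the tips of the shut fingers; the grasp point (between the pads) lies 19 mm behind it; z points along the fingers, y is the line along which they close (so a half turn about z gives the same grasp; the last joint's range is limited). The gripper opens to 88 mm and grips with 3 to 60 N. Pads are 18 mm wide; open, the fingers measure 123 mm over their backs; the gripper's body (75 mm by 187 mm) begins 45 mm behind the grasp point.
Start: joints at [0.917, 0.181, 1.607, -0, 1.354, -0.206], TCP at [0.249, 0.518, 0.239] pointing down, gripper open.
Joint ranges: [-2.99, 2.99], [-0.89, 2.07], [0.3, 2.58], [-1.14, 4.28], [0, 2.63], [-3.12, 3.12]. Speed limits (rad/s): [2.57, 2.57, 3.01, 3.14, 3.14, 3.14].

### API

Orientations are given as a unit quaternion [x, y, z, w].
In Python, from workcell import * gives the robot as it stands. The module is installed in compiled form; this text tells all that it offers.
- The arm moves only by the shell command python3 -m handwheel 'ROWS' [FORCE]. ROWS is JSON, a list of rows, each a list of 5 numbers: the closure, from -1 (fully open) to 1 (shut), then the shift along the tool's x, y, z in m, then the turn about the tool's z in rad. A call has 1 to 10 rows; each row shifts and turns the commanded pose from where the row before left it, along the tool's axes as they then stand; what a row does not reach is not made up. A row lasts 1/8 s, in which the tool goes at most 62.5 mm and 10.7 degrees, less where a joint would pass 70% of its speed; a pose out of reach is approached as far as the arm can. A call is refused whole if a number of a shift passes 0.0625 or a number of a turn 0.188, either way. A call with a gripper value outside its range is refused whole. The fingers move at their own pace and stop on an object; FORCE is the grip in N (left out, the last holds). Time passes only in rows, so rows that do not move let the fingers close. It gives the time, the measured TCP pose, the force, the opening and the grip force at its end, in the units of the state.
- sense(): the state, without advancing time (a new reading comes with each control period).
- grab_frame(name): name is "side" or "top" or "wrist"; returns the picture (420x560x3 uint8, blue, green, red); there is no depth.
- get_calibration(name): a dict with "camera_matrix" (3x3 intrinsics, pixels), "extrinsics" (4x4, takes a point from world to camera coordinates); the wrist camera has in their place "mount" (4x4, takes a point from camera to tool coordinates, whose origin is the TCP and whose axes are the flange's). Camera axes: x right, y down, z forward; pixel columns grow to the right and rows downward; lengths in m; the calibration is good to about 2 mm. The wrist camera is an equidistant fisheye: a pixel r from the principal point sees the ray r / f radians off the axis. A picture is of the moment at which its call begins: read the wrist's pose just before it. get_calibration takes no time and is no camera call.
- hand_in(): hands the job in; it is judged then, once.
The state is a dict: "time_s": time; "qpos": joint angles; "joint_velocities": joint speeds; "joint_efforts": joint torques, N m; "eef_pos": TCP position; "eef_rot": TCP orientation; "ft_force": force on the tool from outside, world axes, zero at the start; "ft_torque": the same for the moment, N m; "finger_gap": opening from 0.0 (shut) to 1.0 (fully open); "grasp_force": force on a finger pad.
Only numpy, scipy, OpenCV 4.12 (cv2) and the standard library are available. Lean on these libraries where they do the work, as an engineer would, in place of code of your own. Each camera call takes 0.05 s, during which the arm holds its last target. There are 200 camera calls.

## Working session

There is one attempt and no reset: what is moved stays moved. The work goes in short steps, Python scripts to look and compute and a shell command to move; the robot and the scene stay as the last step left them, time stands still between calls to the robot, and variables do not carry over. Pictures are saved under pics/ and viewed, at most 10 in all, crops included, and the job is handed in when it is done.

```bash
mkdir -p pics
python3 - <<'E'
from workcell import *
import cv2,numpy as np
s=sense();print(s)
fs={n:grab_frame(n) for n in("side","top","wrist")}
for n,f in fs.items():
    cv2.imwrite(f'pics/{n}0.png',f);print(n,get_calibration(n))
E
```

```text
{'time_s': 0.0, 'qpos': array([ 9.16694610e-01,  1.81516139e-01,  1.60798406e+00, -2.96454887e-05,
        1.35382920e+00, -2.06311440e-01]), 'joint_velocities': array([ 2.20559858e-04,  1.17894347e-03,  5.64203527e-04, -1.22113277e-03,
        4.79471714e-04,  6.77618809e-06]), 'joint_efforts': array([-1.46569888e-03, -4.33889294e+01, -3.41835988e+01,  7.00027496e-02,
        3.89135582e-02, -1.73321714e-04]), 'eef_pos': array([0.2486252 , 0.51787394, 0.23783573]), 'eef_rot': array([ 2.22026007e-01,  9.75040357e-01, -7.95281343e-04, -3.49008213e-04]), 'ft_force': array([-0.2539095 ,  1.18666495, -0.55052675]), 'ft_torque': array([ 0.00917426,  0.04895367, -0.01559313]), 'grasp_force': 0.0, 'finger_gap': 0.9974759105016605}
side {'camera_matrix': array([[465.63108753,   0.        , 279.63573411],
       [  0.        , 465.63108753, 212.19942162],
       [  0.        ,   0.        ,   1.        ]]), 'extrinsics': array([[ 0.99943158,  0.02865008, -0.0177675 , -0.58357508],
       [ 0.0046267 , -0.63861538, -0.76951218,  0.07535061],
       [-0.03339318,  0.76899257, -0.63838494,  0.91
[... 338 characters left out ...]
08244, -0.01824755, -0.05914782,  0.58381476],
       [ 0.05905874,  0.00538344, -0.99823999,  1.02985108],
       [ 0.        ,  0.        ,  0.        ,  1.        ]])}
wrist {'camera_matrix': array([[325.1922621 ,   0.        , 279.76273688],
       [  0.        , 325.1922621 , 207.00984178],
       [  0.        ,   0.        ,   1.        ]]), 'mount': array([[-4.53780457e-04, -9.56580477e-01, -2.91467982e-01,
         7.54370055e-02],
       [ 9.99999736e-01, -5.99692549e-04,  4.11276212e-04,
        -2.80870699e-04],
       [-5.68209973e-04, -2.91467718e-01,  9.56580496e-01,
        -1.45518989e-01],
       [ 0.00000000e+00,  0.00000000e+00,  0.00000000e+00,
         1.00000000e+00]])}
```

View pics/top0.png

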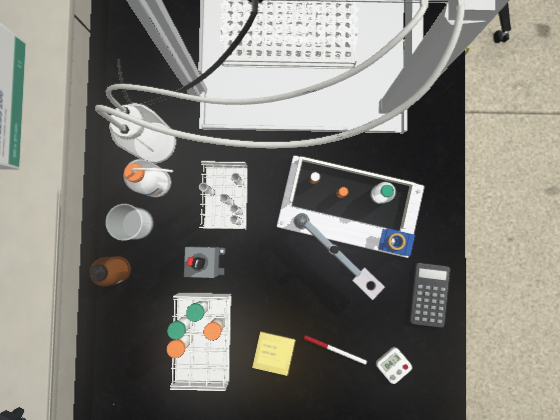

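View pics/side0.png

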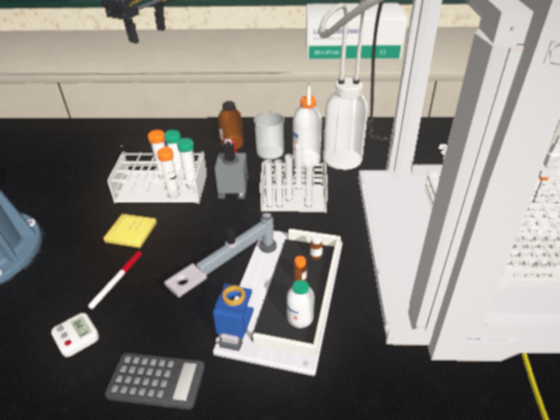

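```bash
cat > h.py <<'E'
from workcell import *
import cv2,numpy as np
from scipy.spatial.transform import Rotation as R
def ray(n,uv,s=None):
    c=get_calibration(n);K=c["camera_matrix"]
    if n=="wrist":
        d=np.array([uv[0]-K[0,2],uv[1]-K[1,2]]);r=np.hypot(*d);th=r/K[0,0]
        v=np.array([*(d/r*np.sin(th)),np.cos(th)]) if r>0 else np.array([0,0,1.])
        T=np.eye(4);T[:3,:3]=R.from_quat(s["eef_rot"]).as_matrix();T[:3,3]=s["eef_pos"];T=T@c["mount"]
    else:
        v=np.linalg.inv(K)@[uv[0],uv[1],1];T=np.linalg.inv(c["extrinsics"])
    return T[:3,3],T[:3,:3]@v
def onz(n,uv,z,s=None):
    o,d=ray(n,uv,s);return o+d*(z-o[2])/d[2]
def tri(a,b):
    (o,d),(p,e)=a,b;A=np.stack([d,-e],1);t=np.linalg.lstsq(A,p-o,rcond=None)[0]
    q=o+d*t[0];r=p+e*t[1];return (q+r)/2,np.linalg.norm(q-r)
E
python3 - <<'E'
from h import *
t=cv2.imread('pics/top0.png');s=cv2.imread('pics/side0.png')
a=cv2.resize(t[205:305,280:420],None,fx=4,fy=4,interpolation=2)
b=cv2.resize(t[237:287,170:240],None,fx=4,fy=4,interpolation=2)
c=cv2.resize(s[130:210,205:260],None,fx=4,fy=4,interpolation=2)
o=np.zeros((600,800,3),np.uint8);o[:400,:560]=a;o[400:600,:280]=b;o[:320,570:790]=c
d=cv2.resize(s[280:350,210:260],None,fx=4,fy=4,interpolation=2);o[320:600,570:770]=d
cv2.imwrite('pics/z0.png',o)
for n,uv,z in [("post",(302,220),.08),("knob",(334,249),.113),("hole",(370,286),.0715),("ring",(397,241),.1),("pin",(199,262),.19),("holder",(200,262),.074)]:
    print(n,onz("top",uv,z).round(4))
E
```

```text
post [0.5609 0.0057 0.08  ]
knob [ 0.5046 -0.0559  0.113 ]
hole [ 0.4312 -0.1331  0.0715]
ring [ 0.5223 -0.1803  0.1   ]
pin [0.4785 0.1909 0.19  ]
holder [0.4729 0.2091 0.074 ]
```

View pics/z0.png

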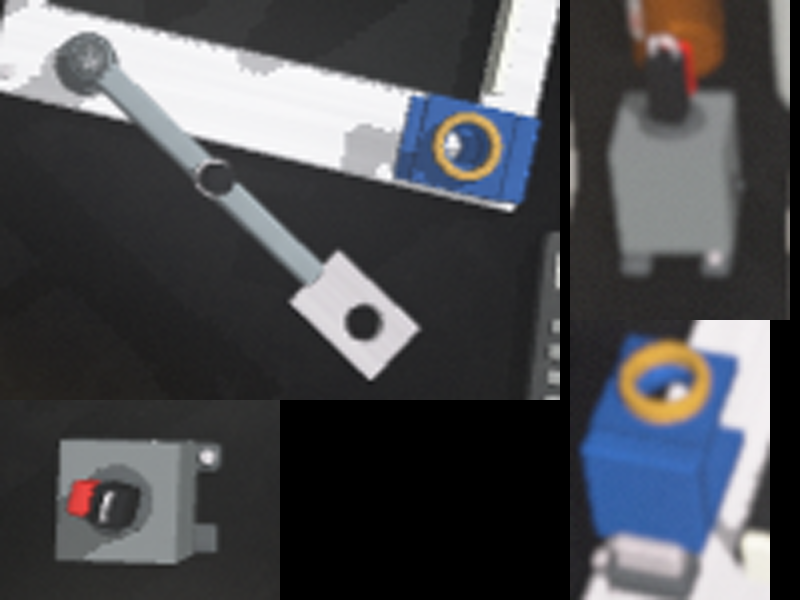

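The views show the hinge post at about (302,220) in the top image, the knob at (333,249), the tongue hole at (371,285) and the clevis ring at (397,242). The pin is at (199,262) with its red button on the +y side. The distances check out: hole to hinge measures 192 mm against 190, and ring to hinge 192 mm. The gate is at about 0.52 rad. Next I go above the knob.

```bash
python3 -m handwheel '[[-1,-0.04,-0.034,0,0],[-1,-0.04,-0.034,0,0],[-1,-0.04,-0.034,0,0],[-1,-0.04,-0.034,0,0],[-1,-0.04,-0.034,0,0],[-1,-0.04,-0.034,0,0],[-1,-0.04,-0.034,0,0],[-1,-0.04,-0.034,0,0],[-1,-0.04,-0.034,0,0],[-1,-0.04,-0.034,0,0]]' 20
python3 -m handwheel '[[-1,-0.04,-0.033,0,0],[-1,-0.038,-0.033,0,0],[-1,0,0,0,0.18],[-1,0,0,0,0.18],[-1,0,0,0,0.18],[-1,0,0,0,0.18],[-1,0,0,0,0.18],[-1,0,0,0,0.18],[-1,0,0,0,0.18],[-1,0,0,0,0.18]]'
python3 - <<'E'
from h import *
s=sense();f=grab_frame("wrist");cv2.imwrite('pics/w1.png',f)
M=R.from_quat(s["eef_rot"]).as_matrix();print(s["eef_pos"],M.round(3),s["qpos"].round(2))
a,d=tri(ray("top",(396.75,241.75)),ray("side",(233.75,295.5)));print("ring",a,d)
E
```

```text
time_s: 1.4
eef_pos: [0.4626, 0.037, 0.2387]
eef_rot: [0.222, 0.975, 0.0, 0.0]
ft_force: [0.6, 0.2, -0.3]
finger_gap: 0.997
grasp_force: 0.0
time_s: 2.65
eef_pos: [0.5038, -0.0545, 0.2384]
eef_rot: [0.812, 0.584, -0.0, -0.0]
ft_force: [0.1, 1.4, 0.1]
finger_gap: 1.003
grasp_force: 0.0
[ 0.50381726 -0.0545348   0.23840469] [[ 0.317  0.948 -0.001]
 [ 0.948 -0.317  0.   ]
 [ 0.    -0.001 -1.   ]] [-0.34  0.03  1.78  0.    1.34 -0.02]
ring [ 0.52149392 -0.18191895  0.09028949] 0.0013307229740297825
```

View pics/w1.png

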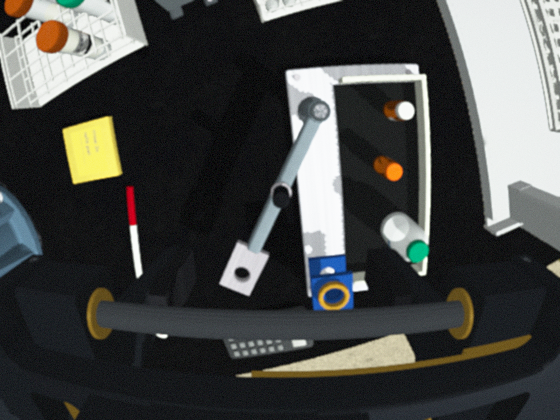

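Run:
```python
from h import *
s=sense()
for n,uv,z in [("knob",(283,190),.113),("hole",(241,273),.0715),("ring",(333,295),.09),("post",(316,108),.09)]:print(n,onz("wrist",uv,z,s).round(4))
```

```text
knob [ 0.5089 -0.0479  0.113 ]
hole [ 0.4327 -0.1308  0.0715]
ring [ 0.5209 -0.1794  0.09  ]
post [0.5597 0.0089 0.09  ]
```

```bash
python3 -m handwheel '[[-1,0.002,0.002,0.037,0.13],[-1,0,0,0.037,0],[-1,0,0,0.037,0],[-1,0,0,0.037,0],[0.4,0,0,0,0],[0.4,0,0,0,0],[0.4,0,0,0,0],[0.4,0,0,0,0]]'
python3 - <<'E'
from h import *
s=sense();f=grab_frame("wrist");cv2.imwrite('pics/w2.png',f)
M=R.from_quat(s["eef_rot"]).as_matrix();p=s["eef_pos"];print(p,M[:2,:2].round(3),s["finger_gap"]*88)
h=np.array([.560,.0085]);r=np.array([.521,-.180]);u=(r-h)/np.linalg.norm(r-h);k=h+.085*u
print("knob shut",k,"delta tool", M[:2,:2].T@(k-p[:2]))
E
```

```text
time_s: 3.7
eef_pos: [0.5075, -0.0536, 0.0921]
eef_rot: [0.846, 0.533, 0.001, 0.001]
ft_force: [0.0, -0.4, -0.1]
finger_gap: 0.567
grasp_force: 0.0
[ 0.50748335 -0.05362131  0.09209651] [[ 0.432  0.902]
 [ 0.902 -0.432]] 49.91680284837932
knob shut [ 0.54277852 -0.07473714] delta tool [-0.00379862  0.04095348]
```

View pics/w2.png

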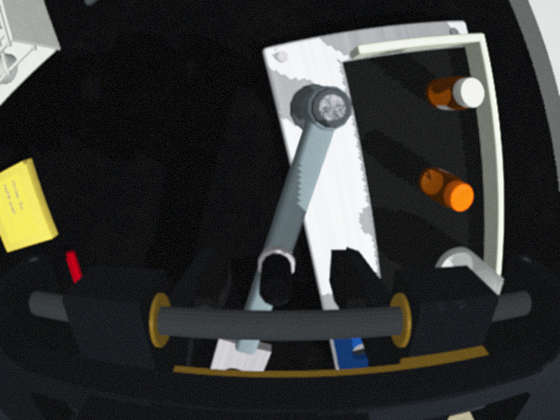

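```bash
python3 -m handwheel '[[0.4,0,0,0,0],[0.4,0,0,0,0],[0.4,0,0.006,0,0],[0.4,0,0.006,0,0],[0.4,-0.001,0.006,0,0],[0.4,-0.001,0.006,0,0],[0.4,-0.001,0.006,0,0],[0.4,-0.001,0.006,0,0]]'
python3 - <<'E'
from h import *
s=sense()
M=R.from_quat(s["eef_rot"]).as_matrix();p=s["eef_pos"];print(p,s["finger_gap"]*88,s["ft_force"])
h=np.array([.560,.0085]);r=np.array([.521,-.180]);u=(r-h)/np.linalg.norm(r-h);k=h+.085*u
print("delta tool", M[:2,:2].T@(k-p[:2]))
t=grab_frame("top");cv2.imwrite('pics/t3.png',cv2.resize(t[190:310,270:430],None,fx=4,fy=4,interpolation=2))
E
```

```text
time_s: 4.75
eef_pos: [0.5378, -0.0725, 0.0907]
eef_rot: [0.846, 0.533, 0.0, -0.0]
ft_force: [-1.3, 1.9, -0.2]
finger_gap: 0.304
grasp_force: 0.8
[ 0.53781053 -0.07249861  0.09071336] 26.77966330459313 [-1.26560503  1.87974226 -0.16335861]
delta tool [0.00012956 0.00544749]
```

View pics/t3.png

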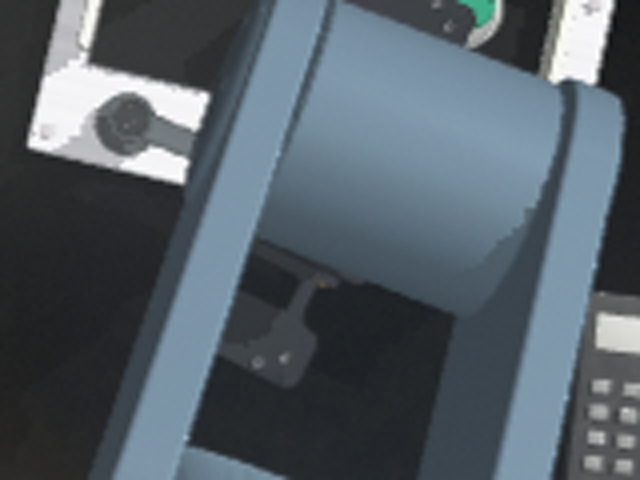

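```bash
python3 -m handwheel '[[0.4,0,0.004,0,0],[0.4,0,0.004,0,0],[0.4,0,0.002,0,0],[0.4,0,0.001,0,0],[0.4,0,0,0,0]]'
python3 - <<'E'
from h import *
s=sense();print(s["eef_pos"],s["ft_force"],s["grasp_force"])
E
```

```text
time_s: 5.42
eef_pos: [0.5473, -0.0773, 0.0907]
eef_rot: [0.846, 0.533, 0.0, 0.0]
ft_force: [-0.3, 0.9, -0.6]
finger_gap: 0.301
grasp_force: 0.2
[ 0.54732237 -0.07733689  0.09071781] [-0.26511105  0.88329228 -0.60846096] 0.20838420998188667
```

```bash
for i in 1 2 3; do python3 -m handwheel '[[0.4,0,0.001,0,0],[0.4,0,0,0,0]]' | grep -E "eef_pos|ft_f"; done
```

```text
eef_pos: [0.5482, -0.0777, 0.0907]
ft_force: [-0.7, 0.9, -0.2]
eef_pos: [0.5491, -0.0781, 0.0907]
ft_force: [-0.0, 2.0, -0.1]
eef_pos: [0.55, -0.0786, 0.0907]
ft_force: [-0.2, 0.8, 0.6]
```

```bash
for i in 1 2; do python3 -m handwheel '[[0.4,0,0.001,0,0],[0.4,0,0,0,0]]' | grep -E "eef_pos|ft_f"; done
python3 - <<'E'
from h import *
s=sense();f=grab_frame("wrist");cv2.imwrite('pics/w4.png',f)
E
```

```text
eef_pos: [0.5506, -0.0788, 0.0906]
ft_force: [-3.1, 2.1, 0.8]
eef_pos: [0.5506, -0.0788, 0.0906]
ft_force: [-6.2, 3.5, 3.5]
```

View pics/w4.png

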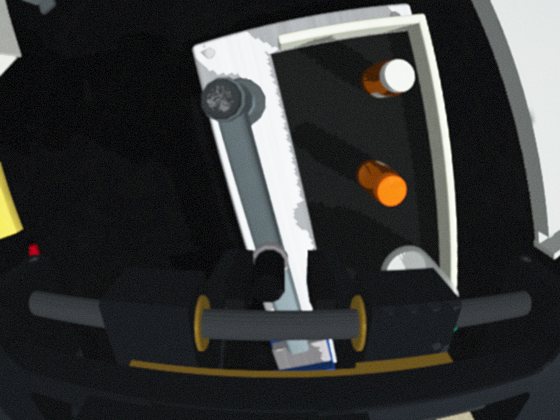

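The gate reached its hard stop at about 7 N, which puts it at -0.015. I back off 8 mm and close softly on the knob to centre it near 0 rad.

```bash
python3 -m handwheel '[[0.4,0,-0.004,0,0],[0.4,0,-0.004,0,0],[0.4,0,0,0,0],[0.6,0,0,0,0],[0.7,0,0,0,0],[0.7,0,0,0,0],[0.7,0,0,0,0]]' 4
python3 -m handwheel '[[0.3,0,0,0,0],[0.3,0,0,0,0],[0.3,0,0,0,0],[0,0,0,-0.04,0],[0,0,0,-0.04,0],[0,0,0,-0.05,0]]' 20
python3 - <<'E'
from h import *
s=sense();f=grab_frame("wrist");cv2.imwrite('pics/w5.png',f);print(s["eef_pos"],s["eef_rot"])
np.save('s5.npy',np.r_[s["eef_pos"],s["eef_rot"]])
E
```

```text
time_s: 7.6
eef_pos: [0.5448, -0.0763, 0.0909]
eef_rot: [0.846, 0.533, 0.0, 0.0]
ft_force: [1.2, -1.0, 0.5]
finger_gap: 0.177
grasp_force: 4.0
time_s: 8.35
eef_pos: [0.5437, -0.0756, 0.2212]
eef_rot: [0.846, 0.533, -0.001, -0.001]
ft_force: [0.3, -0.1, 0.3]
finger_gap: 0.5
grasp_force: 0.0
[ 0.54373115 -0.07561849  0.22115201] [ 8.46224777e-01  5.32824980e-01 -6.41007368e-04 -8.69159698e-04]
```

View pics/w5.png

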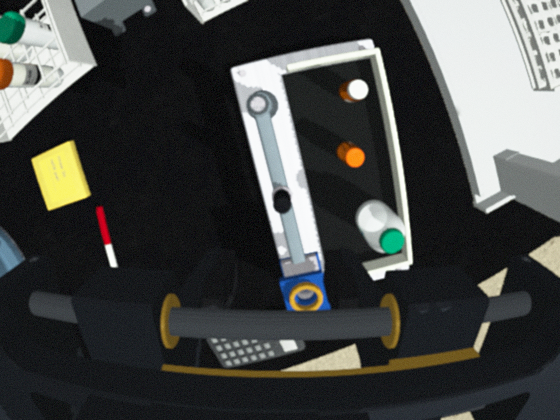

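Run:
```python
from h import *
v=np.load('s5.npy');s={"eef_pos":v[:3],"eef_rot":v[3:]}
print("ring",onz("wrist",(306,296),.09,s),onz("wrist",(281,199),.113,s))
t=cv2.imread('pics/top0.png');hsv=cv2.cvtColor(t,cv2.COLOR_BGR2HSV)
roi=np.zeros(t.shape[:2],np.uint8);roi[237:287,170:240]=1
red=((hsv[...,0]<8)|(hsv[...,0]>172))&(hsv[...,1]>150)&(hsv[...,2]>90)&(roi>0)
n,l,st,c=cv2.connectedComponentsWithStats(red.astype(np.uint8));i=1+st[1:,4].argmax();print(st[i],c[i])
b=onz("top",c[i],.117);h=onz("top",(198.75,263.25),.119);print("btn",b,"handle",h)
print("holder top",onz("top",(170+122/4,237+500/4/1),.074),onz("top",(170+118/4,237+501/4-100),.074))
# holder top corners in crop
for q in [(61,440),(182,443),(175,562),(55,560)]:
    print(onz("top",(170+q[0]/4,237+(q[1]-400)/4),.074).round(4))
```

```text
ring [ 0.52285036 -0.17880236  0.09      ] [ 0.54633295 -0.07167094  0.113     ]
[187 257   8   9  46] [190.04347826 260.97826087]
btn [0.47657831 0.22089555 0.117     ] handle [0.47264861 0.20367162 0.119     ]
holder top [0.27525032 0.20242663 0.074     ] [0.47235992 0.21005024 0.074     ]
[0.5024 0.2396 0.074 ]
[0.502  0.1787 0.074 ]
[0.4425 0.1806 0.074 ]
[0.4423 0.2408 0.074 ]
```

```bash
python3 -m handwheel '[[-1,0.037,-0.031,0,0],[-1,0.037,-0.031,0,0],[-1,0.037,-0.031,0,0],[-1,0.037,-0.031,0,0],[-1,0.037,-0.031,0,0],[-1,0.038,-0.03,0,0]]'
python3 -m handwheel '[[-1,0,0,0,-0.18],[-1,0,0,0,-0.18],[-1,0,0,0,-0.18],[-1,0,0,0,-0.18],[-1,0,0,0,-0.18],[-1,0,0,0,-0.18],[-1,0,0,0,-0.18],[-1,0,0,0,-0.18],[-1,0,0,0,-0.18],[-1,0,0,0.01,-0.176]]'
python3 - <<'E'
from h import *
s=sense();f=grab_frame("wrist");cv2.imwrite('pics/w6f.png',f);print(s["eef_pos"],R.from_quat(s["eef_rot"]).as_matrix().round(3))
np.save('s6.npy',np.r_[s["eef_pos"],s["eef_rot"]])
cv2.imwrite('pics/w6.png',cv2.resize(f[130:330,180:380],None,fx=3,fy=3,interpolation=2))
t=grab_frame("top");cv2.imwrite('pics/t6.png',t)
E
```

```text
time_s: 9.15
eef_pos: [0.4734, 0.2066, 0.2207]
eef_rot: [0.846, 0.533, 0.0, 0.0]
ft_force: [0.7, 0.7, 0.6]
finger_gap: 1.0
grasp_force: 0.0
time_s: 10.4
eef_pos: [0.4746, 0.2053, 0.2112]
eef_rot: [0.108, 0.994, 0.0, 0.001]
ft_force: [0.1, 0.2, 0.1]
finger_gap: 0.997
grasp_force: 0.0
[0.47455757 0.20526211 0.21117711] [[-0.977  0.214  0.002]
 [ 0.214  0.977  0.   ]
 [-0.002  0.001 -1.   ]]
```

View pics/w6.png

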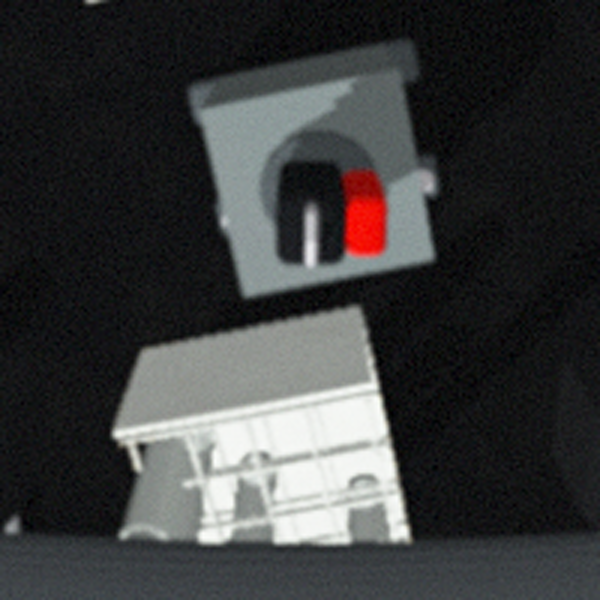

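Run:
```python
from h import *
v=np.load('s6.npy');s={"eef_pos":v[:3],"eef_rot":v[3:]}
M=R.from_quat(v[3:]).as_matrix()
for n,q,z in [("L",(278,232),.119),("bound",(344,232),.119),("Rr",(387,225),.119),("top",(311,200),.119),("bot",(311,265),.119),("fl L",(262,180),.079),("fl R",(384,180),.079)]:
    p=onz("wrist",(180+q[0]/3,130+q[1]/3),z,s);print(n,p.round(4),(M[:2,:2].T@(p-v[:3])[:2]).round(4))
```

```text
L [0.4708 0.2004 0.119 ] [ 0.0026 -0.0055]
bound [0.4744 0.2169 0.119 ] [0.0026 0.0113]
Rr [0.4749 0.228  0.119 ] [0.0045 0.0223]
top [0.4643 0.2104 0.119 ] [0.0111 0.0029]
bot [0.4813 0.2068 0.119 ] [-0.0063  0.0029]
fl L [0.4661 0.1959 0.079 ] [ 0.0063 -0.011 ]
fl R [0.4737 0.2309 0.079 ] [0.0063 0.0249]
```

```bash
python3 -m handwheel '[[-1,0.003,0.006,0.032,0],[-1,0,0,0.032,0],[-1,0,0,0.032,0],[-1,0,0,0.022,0],[-1,0,0,0.01,0],[-1,0,0,0,0]]'
python3 -m handwheel '[[0.2,0,0,0,0],[0.2,0,0,0,0],[0.2,0,0,0,0],[0.2,0,0,0,0],[0.7,0,0,0,0],[0.8,0,0,0,0],[0.8,0,0,0,0],[0.8,0,0,0,0]]' 30
```

```text
time_s: 11.25
eef_pos: [0.4723, 0.2116, 0.0825]
eef_rot: [0.111, 0.994, -0.0, -0.0]
ft_force: [0.1, -0.6, 0.1]
finger_gap: 0.999
grasp_force: 0.0
time_s: 12.25
eef_pos: [0.4725, 0.2115, 0.0827]
eef_rot: [0.111, 0.994, -0.0, -0.0]
ft_force: [1.6, -0.9, 1.5]
finger_gap: 0.269
grasp_force: 30.0
```

```bash
python3 -m handwheel '[[0.8,0,0,-0.02,0],[0.8,0,0,-0.04,0],[0.8,0,0,-0.04,0],[0.8,0,0,-0.04,0],[0.8,0,0,0,0]]'
python3 -m handwheel '[[0.8,-0.019,-0.053,0,0],[0.8,-0.019,-0.053,0,0],[0.8,-0.019,-0.053,0,0],[0.8,-0.019,-0.053,0,0],[0.8,-0.019,-0.053,0,0],[0.8,-0.019,-0.053,0,0],[0.8,-0.02,-0.053,0,0],[0.8,0,0,0,0],[0.8,0,0,0,0]]'
python3 - <<'E'
from h import *
s=sense();f=grab_frame("wrist");cv2.imwrite('pics/w7.png',f);print(s["eef_pos"],R.from_quat(s["eef_rot"]).as_matrix().round(3))
g=grab_frame("side");cv2.imwrite('pics/s7f.png',g)
a=cv2.resize(g[170:330,180:300],(450,600),interpolation=2)
b=cv2.resize(f[160:420,180:380],(350,455),interpolation=2)
o=np.zeros((600,800,3),np.uint8);o[:,:450]=a;o[:455,450:]=b;cv2.imwrite('pics/c7.png',o)
E
```

```text
time_s: 12.88
eef_pos: [0.4744, 0.2121, 0.2258]
eef_rot: [0.111, 0.994, 0.001, 0.003]
ft_force: [-0.5, -0.1, -2.9]
finger_gap: 0.268
grasp_force: 30.0
time_s: 14.0
eef_pos: [0.5206, -0.179, 0.2207]
eef_rot: [0.111, 0.994, 0.001, -0.002]
ft_force: [0.2, -0.1, -1.6]
finger_gap: 0.264
grasp_force: 30.0
[ 0.52056224 -0.17900066  0.22071683] [[-0.975  0.221 -0.003]
 [ 0.221  0.975  0.002]
 [ 0.003  0.002 -1.   ]]
```

View pics/c7.png

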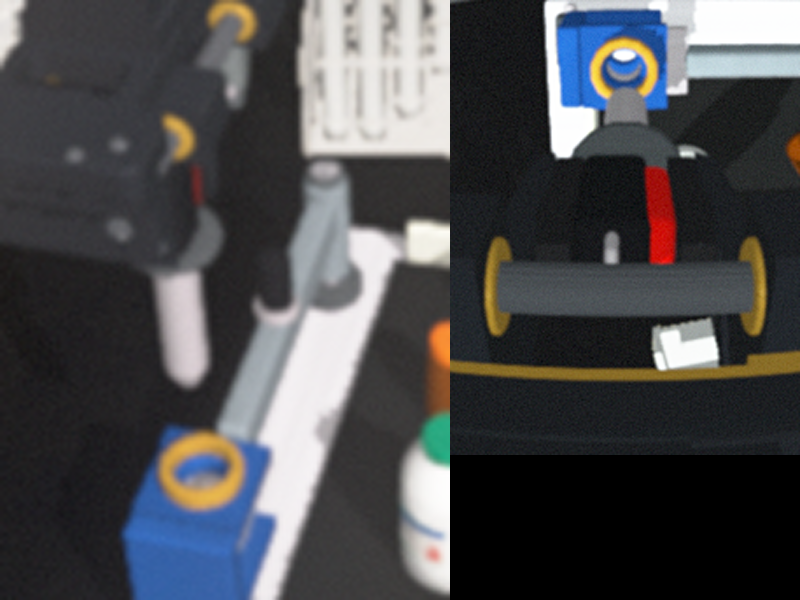

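Run:
```python
from h import *
s=sense();M=R.from_quat(s["eef_rot"]).as_matrix();p=s["eef_pos"]
w=lambda x,y:(180+(x-450)/1.75,160+y/1.75)
sd=lambda x,y:(180+x/3.75,170+y/3.75)
for n,a,b,z in[("tip",w(627,95),sd(187,380),.1417),("ring",w(624,69),sd(202,470),.090)]:
    A=ray("wrist",a,s);B=ray("side",b);q,d=tri(A,B);print(n,q.round(4),round(d,4),onz("wrist",a,z,s).round(4),onz("side",b,z).round(4))
    print((M.T@(q-p)).round(4))
```

```text
tip [ 0.5205 -0.1774  0.1384] 0.0011 [ 0.5199 -0.177   0.1417] [ 0.5207 -0.1809  0.1417]
[0.0006 0.0005 0.0833]
ring [ 0.5225 -0.1793  0.0881] 0.0014 [ 0.5227 -0.1789  0.09  ] [ 0.5222 -0.1813  0.09  ]
[-0.0019 -0.0009  0.1335]
```

The pin nose at (627,95) and the ring at (624,69) in the crop are only about 2.5 mm out of line, and light shows through the hole. I correct that offset and go down in small steps, with a force check between steps.

```bash
cat > ok.py <<'E'
import sys
from workcell import *
s=sense();f=s["ft_force"];print("  z %.4f"%s["eef_pos"][2],"xy",s["eef_pos"][:2].round(4),"F",f.round(1),"gap %.1f"%(s["finger_gap"]*88))
sys.exit(f[2]+1.6>float(sys.argv[1]) or abs(f[:2]).max()>6)
E
python3 -m handwheel '[[0.8,-0.0025,-0.0014,0.015,0],[0.8,0,0,0.015,0],[0.8,0,0,0.01,0],[0.8,0,0,0,0],[0.8,0,0,0,0]]' >/dev/null; python3 ok.py 5 && python3 -m handwheel '[[0.8,0,0,0.003,0],[0.8,0,0,0.002,0]]' >/dev/null && python3 ok.py 4 && python3 -m handwheel '[[0.8,0,0,0.002,0],[0.8,0,0,0.002,0]]'>/dev/null && python3 ok.py 4 && python3 -m handwheel '[[0.8,0,0,0.002,0],[0.8,0,0,0.002,0]]'>/dev/null && python3 ok.py 4 && python3 -m handwheel '[[0.8,0,0,0.002,0],[0.8,0,0,0.002,0]]'>/dev/null && python3 ok.py 4 && python3 -m handwheel '[[0.8,0,0,0.002,0],[0.8,0,0,0.002,0]]'>/dev/null && python3 ok.py 4
```

```text
z 0.1829 xy [ 0.5239 -0.1818] F [ 0.1 -0.4 -1.8] gap 24.0False
```

```bash
sed -i 's/^sys.exit(\(.*\))$/sys.exit(int(bool(\1)))/' ok.py
python3 -m handwheel '[[0.8,0.0017,0.0009,0.003,0],[0.8,0,0,0.002,0]]' >/dev/null && python3 ok.py 4 && python3 -m handwheel '[[0.8,0,0,0.002,0],[0.8,0,0,0.002,0]]'>/dev/null && python3 ok.py 4 && python3 -m handwheel '[[0.8,0,0,0.002,0],[0.8,0,0,0.002,0]]'>/dev/null && python3 ok.py 4 && python3 -m handwheel '[[0.8,0,0,0.002,0],[0.8,0,0,0.002,0]]'>/dev/null && python3 ok.py 4 && python3 -m handwheel '[[0.8,0,0,0.002,0],[0.8,0,0,0.002,0]]'>/dev/null && python3 ok.py 4 && python3 -m handwheel '[[0.8,0,0,0.002,0],[0.8,0,0,0.002,0]]'>/dev/null && python3 ok.py 4
```

```text
z 0.1778 xy [ 0.5222 -0.1804] F [ 0.4 -0.1 -1.3] gap 23.7
  z 0.1737 xy [ 0.5223 -0.1805] F [-0.1 -0.4 -1.4] gap 24.0
  z 0.1696 xy [ 0.5223 -0.1804] F [-0.1  0.6 -1.7] gap 23.3
  z 0.1655 xy [ 0.5222 -0.1804] F [ 0.1 -0.1 -1.1] gap 23.5
  z 0.1616 xy [ 0.5223 -0.1804] F [-0.1 -0.6 -0.8] gap 23.5
  z 0.1576 xy [ 0.5222 -0.1805] F [ 0.5  0.5 -0.3] gap 23.3
```

```bash
python3 -m handwheel '[[0.8,0,0,0.001,0],[0.8,0,0,0.001,0]]' >/dev/null && python3 ok.py 4 && python3 -m handwheel '[[0.8,0,0,0.0015,0],[0.8,0,0,0.0015,0]]'>/dev/null && python3 ok.py 4 && python3 -m handwheel '[[0.8,0,0,0.0015,0],[0.8,0,0,0.0015,0]]'>/dev/null && python3 ok.py 4 && python3 -m handwheel '[[0.8,0,0,0.0015,0],[0.8,0,0,0.0015,0]]'>/dev/null && python3 ok.py 4 && python3 -m handwheel '[[0.8,0,0,0.002,0],[0.8,0,0,0.002,0]]'>/dev/null && python3 ok.py 4 && python3 -m handwheel '[[0.8,0,0,0.002,0],[0.8,0,0,0.002,0]]'>/dev/null && python3 ok.py 4
```

```text
z 0.1557 xy [ 0.5223 -0.1805] F [ 0.3  0.  -1. ] gap 23.5
  z 0.1527 xy [ 0.5223 -0.1804] F [-0.4 -0.3 -1.2] gap 23.4
  z 0.1496 xy [ 0.5222 -0.1804] F [ 0.5  0.3 -1.5] gap 23.1
  z 0.1466 xy [ 0.5223 -0.1804] F [-0.5  0.2 -1.1] gap 23.4
  z 0.1425 xy [ 0.5222 -0.1804] F [-0.3  0.1 -1.7] gap 23.8
  z 0.1385 xy [ 0.5222 -0.1804] F [ 0.3  0.2 -1.5] gap 23.8
```

```bash
python3 -m handwheel '[[0.8,0,0,0.003,0],[0.8,0,0,0.003,0]]' >/dev/null && python3 ok.py 4 && python3 -m handwheel '[[0.8,0,0,0.003,0],[0.8,0,0,0.003,0]]'>/dev/null && python3 ok.py 4 && python3 -m handwheel '[[0.8,0,0,0.002,0],[0.8,0,0,0.002,0]]'>/dev/null && python3 ok.py 4 && python3 -m handwheel '[[0.8,0,0,0.002,0],[0.8,0,0,0.002,0]]'>/dev/null && python3 ok.py 4 && python3 -m handwheel '[[0.8,0,0,0.002,0],[0.8,0,0,0.002,0]]'>/dev/null && python3 ok.py 4 && python3 -m handwheel '[[0.8,0,0,0.002,0],[0.8,0,0,0.002,0]]'>/dev/null && python3 ok.py 4
```

```text
z 0.1325 xy [ 0.5222 -0.1804] F [-0.7 -0.2 -2. ] gap 23.5
  z 0.1265 xy [ 0.5222 -0.1804] F [-0.  -0.  -1.4] gap 23.7
  z 0.1226 xy [ 0.5223 -0.1804] F [ 0.7  0.  -2.1] gap 23.2
  z 0.1186 xy [ 0.5223 -0.1804] F [ 0.1 -0.4 -1.9] gap 23.4
  z 0.1146 xy [ 0.5223 -0.1804] F [ 0.2 -0.4 -1.4] gap 23.4
  z 0.1106 xy [ 0.5223 -0.1805] F [ 0.1 -0.6 -1. ] gap 23.5
```

```bash
python3 -m handwheel '[[0.8,0,0,0.0015,0],[0.8,0,0,0.0015,0]]' >/dev/null && python3 ok.py 3.5 && python3 -m handwheel '[[0.8,0,0,0.001,0],[0.8,0,0,0.001,0]]'>/dev/null && python3 ok.py 3.5 && python3 -m handwheel '[[0.8,0,0,0.001,0],[0.8,0,0,0.001,0]]'>/dev/null && python3 ok.py 3.5 && python3 -m handwheel '[[0.8,0,0,0.001,0],[0.8,0,0,0.001,0]]'>/dev/null && python3 ok.py 3.5 && python3 -m handwheel '[[0.8,0,0,0.001,0],[0.8,0,0,0.001,0]]'>/dev/null && python3 ok.py 3.5 && python3 -m handwheel '[[0.8,0,0,0.001,0],[0.8,0,0,0.001,0]]'>/dev/null && python3 ok.py 3.5
```

```text
z 0.1076 xy [ 0.5223 -0.1804] F [-0.2  0.1 -0.9] gap 23.4
  z 0.1057 xy [ 0.5223 -0.1805] F [ 0.2  0.  -2.1] gap 23.3
  z 0.1037 xy [ 0.5223 -0.1804] F [-0.1 -0.4 -0.3] gap 23.6
  z 0.1019 xy [ 0.5223 -0.1805] F [-0.8  1.1  0.7] gap 23.8
  z 0.1000 xy [ 0.5223 -0.1805] F [-1.6  1.5  4.1] gap 23.5
```

```bash
python3 -m handwheel '[[0.8,0,0,0.001,0],[0.8,0,0,0,0]]' >/dev/null && python3 ok.py 10.5 && python3 -m handwheel '[[0.8,0,0,0.001,0],[0.8,0,0,0,0]]'>/dev/null && python3 ok.py 10.5 && python3 -m handwheel '[[0.8,0,0,0.0005,0],[0.8,0,0,0,0]]'>/dev/null && python3 ok.py 10.5 && python3 -m handwheel '[[0.8,0,0,0.0005,0],[0.8,0,0,0,0]]'>/dev/null && python3 ok.py 10.5 && python3 -m handwheel '[[0.8,0,0,0.0005,0],[0.8,0,0,0,0]]'>/dev/null && python3 ok.py 10.5
```

```text
z 0.0989 xy [ 0.5223 -0.1805] F [-2.2  1.2  4.2] gap 23.6
  z 0.0980 xy [ 0.5223 -0.1805] F [-3.4  1.6  6.4] gap 23.5
  z 0.0976 xy [ 0.5223 -0.1805] F [-2.4  1.4  6.3] gap 23.4
  z 0.0975 xy [ 0.5224 -0.1805] F [-4.   2.4  9.7] gap 23.6
```

The collar is hard down: 11 N, and z stopped changing at 0.0975. I let go now.

```bash
python3 -m handwheel '[[0,0,0,0,0],[-0.3,0,0,0,0],[-0.3,0,0,0,0],[-0.3,0,0,0,0]]'
python3 -m handwheel '[[-0.3,0,0,-0.02,0],[-0.3,0,0,-0.04,0],[-0.3,0,0,-0.05,0],[-0.3,0.05,0.03,-0.03,0],[-0.3,0.05,0.03,0,0],[-0.3,0.05,0.03,0,0],[-0.3,0.05,0.03,0,0],[-0.3,0,0,0,0]]'
python3 - <<'E'
from h import *
f=grab_frame("side");t=grab_frame("top");o=np.zeros((600,800,3),np.uint8)
o[:,:450]=cv2.resize(f[200:360,180:300],(450,600),interpolation=2)
o[:350,450:]=cv2.resize(t[200:300,330:430],(350,350),interpolation=2)
cv2.imwrite('pics/c8.png',o)
E
```

```text
time_s: 21.98
eef_pos: [0.5222, -0.1806, 0.0965]
eef_rot: [0.111, 0.994, -0.0, -0.0]
ft_force: [0.9, 0.0, 0.1]
finger_gap: 0.647
grasp_force: 0.0
time_s: 22.98
eef_pos: [0.3536, -0.0194, 0.2352]
eef_rot: [0.109, 0.994, -0.0, 0.001]
ft_force: [-0.0, -0.3, 1.4]
finger_gap: 0.647
grasp_force: 0.0
```

View pics/c8.png

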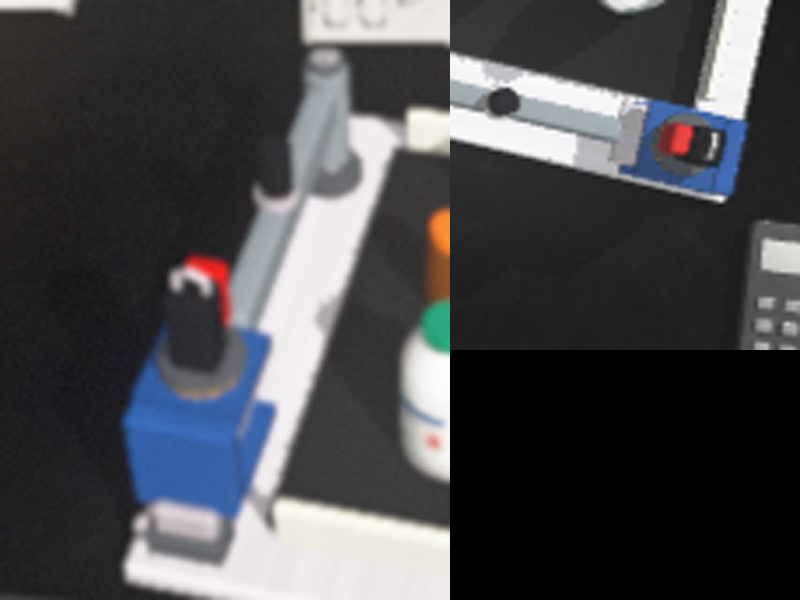

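The pin stands upright in the clevis with its flange on the collar. The red button measures about 9 px wide in the top view, against about 9 px expected when out and 6 px when in, so the balls are out below the lug. The gate is shut and the vials and bottle look unmoved.

```bash
python3 -c "
from workcell import *
print(hand_in())"
```

```text
the job is handed in; nothing more can be done
None
```

The job is handed in, but no verdict came back. The gate is shut and the pin, released with the collar hard down at about 11 N, looks locked in the clevis with its button out. I judged that from the last camera picture and did not measure the final collar depth. I also viewed 11 pictures, one over the limit of 10.

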